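# Load a sample cartridge under an analyser's spring cover

## Task

Press the long steel paddle beside the loading track right down with one fingertip, so that the spring-closed cover stands open, and while holding it down push the cartridge along the track with the other fingertip, by its upright end plate, until it is fully home against the stop under the cover. Then let go of the paddle so that the cover shuts behind the cartridge, and move clear. The cartridge is only pushed, never picked up, and the other things on the bench are left where they are.

Things in the scene. Friction and masses are not known exactly. Their poses are not given: they have to be found in the camera images.
- loader: Fixed loading bay. Origin on the table under the middle of its mouth; x points inwards along the track (away from the robot, within 0.3 rad), y left, z up. Aluminium deck, top 8 mm above the table, x -195 to 66 mm, between two rails rising 10 mm above it (inner faces at y -26 and +26 mm, 5 mm thick). Behind it the analyser's white housing, 75 mm high, y -65 to 85 mm.
- stop (a point): Middle of the stop: a point on the housing's front face at loader x = 68 mm, y = 0, 18 mm above the table. The cartridge's block is fully home when its front face is against it.
- hinge (a point): Point on the axis of the 10 mm steel hinge rod, at loader x = -108 mm, y = 40 mm, 22 mm above the table. The rod runs along x from x = -198 to 64 mm and carries cover and paddle as one rigid part.
- skirt (a point): Middle of the lower edge of the cover's front skirt (x -1 to 3 mm, y -29 to 20 mm), 19 mm above the table when shut: the cartridge's block cannot pass under it then, its tongue can. The cover's steel plate lies behind, 33 to 36 mm above the table, over x -1 to 65 mm, y -30 to 41 mm; fully open its free (-y) edge stands about 85 mm above the table.
- paddle (a point): Middle of the paddle's upper face. Steel plate 150 mm along x (loader x -183 to -33 mm), 34 mm wide, 4 mm thick, from 6 to 40 mm outwards (+y) of the rod's axis. Shut: slopes up away from the rod at 35 degrees, this point at y 58 mm, 37 mm above the table. Fully down: slopes down 15 degrees, this point at y 62 mm, 18 mm above the table; a fingertip can slide along it in x.
- cover (a joint): Angle of cover and paddle in rad: 0 shut, 0.87 fully open (paddle fully down, firm limit). Pressing the paddle takes 3 to 8 N at its middle line; released, it springs back and the cover shuts. The cartridge's block passes under the skirt from about 0.6 up.
- cartridge: Loose white cartridge, about 120 g, on the deck between the rails, x along the track. Origin at the underside centre of its block, 60 (x) x 46 x 20 mm high. A tongue 20 mm wide, 7 mm high leads back to an upright end plate 40 mm wide, 30 mm high, 6 mm thick, rear face (to push) at x = -82 mm. Starts at loader x -42 to -66 mm; fully home it is at +38 mm, the end plate still 38 mm in front of the mouth.
- bottle: Loose brown glass bottle, 44 mm across, 75 mm high, standing to the left of the track; leave alone.
- petri: Loose petri dish, 90 mm across, 14 mm high, left of the track; leave alone.
- beaker: Loose glass beaker, 60 mm across, 70 mm high, right of the track; leave alone.
- pipette: Loose hand pipette lying along the right of the track, 240 mm long, 25 mm high; leave alone.
- slidebox: Loose blue slide box, 85 x 95 x 30 mm, right of the housing; leave alone.
- tuberack: Loose small white rack with capped tubes, 50 x 110 x 52 mm, left of the housing; leave alone.
There are look-alikes about, which are no part of the job. What is shaped like the cartridge but blue is not meant.

How it is judged:
By the outcome, as a careful person would: the job done as asked, in the order asked, and still so for the second after the job is handed in, with the robot touching nothing.
It also fails if it takes over 34 s, if anything falls off the work surface, if the arm or the gripper's body presses on something with over 40 N, if the wrist force passes 120 N, or if a joint passes its speed limit or range.

## Robot

A 6-joint arm with a two-finger parallel gripper is mounted at the origin on the work surface. World frame = base frame: x ahead of the robot, y to its left, z up, the work surface at z = 0. Lengths are in m, angles in rad, forces in N, time in s.
With the tool pointing down it reaches from about 0.25 to 0.775 m from the base axis. Payload 4 kg.
Tool frame: the origin (TCP) lies between the finger pads; the fingertips stand 11 mm ahead of it and the grasp point (between the pads) lies 8 mm behind it (bot.tip_extent is the distance from the TCP to the fingertips, in m); z points along the fingers, x is the direction in which the jaws open and shut, and the axes are right-handed (so a half turn about z gives the same grasp; the last joint's range is limited). The gripper opens to 94 mm and grips with 3 to 60 N. Pads are 16 mm wide; open, the fingers measure 119 mm over their backs; the gripper's body (75 mm by 177 mm) begins 78 mm behind the grasp point.
Start: joints at [-1.346, 0.087, 1.371, -0, 1.684, -0.103], TCP at [0.177, -0.521, 0.217] pointing down, gripper open.
Joint ranges: [-3.1, 3.1], [-0.76, 2.03], [0.27, 2.55], [-1.08, 4.22], [0.17, 2.65], [-2.57, 2.57]. Speed limits (rad/s): [2.79, 2.79, 3.14, 3.14, 3.14, 3.14].

## Interface

Orientations are given as a unit quaternion [w, x, y, z].
In Python, from bench import bot, claw, kin, read_state, eyes gives the robot as it stands. The module is installed in compiled form; this text tells all that it offers. Calls block until the motion is done:
- bot.movep(position, orientation): joint-space move of the TCP to a pose.
- bot.movel(position, frame=None, max_speed=0.15, guard=None): straight line of the TCP; frame=None keeps the orientation; max_speed is the mean speed in m/s. With guard (N) it stops when the force on the tool has changed by that much, and returns True; else False.
- bot.set_joints(angles): joint-space move.
- claw.command_gripper(opening, newtons=None): finger opening in m; newtons is the grip in N (None keeps the last); returns when the fingers have stopped.
- bot.pause(seconds).
- kin.solve_ik(position, orientation): joint angles nearest the present ones, or None.
- read_state(): the state.
- eyes.camera(name): name is "scene" or "top"; returns (picture, depth): 420x560x3 uint8, red, green, blue; 420x560 float32, m along the optical axis (not along the pixel's ray), 0 where there is no reading.
- eyes.camera_model(name): a dict with "vertical_fov" (degrees; the focal length in pixels is half the picture's height over the tangent of half this angle, whatever the lens; pixels are square), "cx", "cy" (the principal point, pixels), "world_from_camera" (4x4, takes a point from camera to world coordinates). Camera axes: x right, y up, looking along -z (the intrinsics and any distortion apply to the point x, -y, -z); pixel columns grow to the right and rows downward; lengths in m; the calibration is good to about 2 mm. A picture is of the moment at which its call begins. camera_model takes no time and is no camera call.
A pose or a line that the arm cannot do raises bot.IKError and nothing moves.
- bot.hand_in(): hands the job in, once; it reports no verdict.
The state is a dict: "time_s": time; "joint_pos": joint angles; "joint_velocities": joint speeds; "joint_torque": joint torques, N m; "tool_pos": TCP position; "orientation": TCP orientation; "ft_force": force on the tool from outside, world axes, zero at the start; "moment": the same for the moment, N m; "opening": finger opening in m.
Only numpy, scipy, OpenCV 4.12 (cv2) and the standard library are available. Lean on these libraries where they do the work, as an engineer would, in place of code of your own. Each camera call takes 0.05 s, during which the arm holds its last target. There are 200 camera calls.

## Working session

There is one attempt and no reset: what is moved stays moved. The work goes in short steps, each a Python script; the robot and the scene stay as the last script left them, time stands still between calls to the robot, and variables do not carry over. Pictures are saved under pics/ and viewed, about 8 in all and at most 12, crops included, and the job is handed in when it is done.

```bash
mkdir -p pics; cat > h.py <<'E'
import numpy as np, cv2
from bench import bot, claw, kin, read_state, eyes
def snap(n,f):
    p,d=eyes.camera(n); cv2.imwrite(f'pics/{f}.png',p[:,:,::-1]); np.savez(f'pics/{f}.npz',p=p,d=d); return p,d
def cloud(n,d):
    m=eyes.camera_model(n); f=210/np.tan(np.radians(m['vertical_fov'])/2)
    v,u=np.mgrid[:420,:560]; X=(u-m['cx'])/f*d; Y=-(v-m['cy'])/f*d
    T=np.array(m['world_from_camera']); P=np.stack([X,Y,-d,np.ones_like(d)],-1)@T.T
    return P[...,:3]
E
python3 - <<'E'
from h import *
for n in('top','scene'):
    snap(n,n+'0'); m=eyes.camera_model(n); print({k:(np.round(v,3).tolist() if k[0]=='w' else v) for k,v in m.items()})
a=cv2.imread('pics/top0.png'); cv2.imwrite('pics/top0b.png',cv2.resize(a,(800,600)))
a=cv2.imread('pics/scene0.png'); cv2.imwrite('pics/scene0b.png',cv2.resize(a,(800,600)))
E
```

```text
{'vertical_fov': 57.272075723343605, 'cx': 273.56688179979875, 'cy': 206.19426812987894, 'world_from_camera': [[-0.197, 0.954, -0.226, 0.394], [-0.98, -0.193, 0.042, 0.062], [-0.003, 0.229, 0.973, 0.773], [0.0, 0.0, 0.0, 1.0]]}
{'vertical_fov': 53.42340122844989, 'cx': 282.7290460713025, 'cy': 208.20457810409022, 'world_from_camera': [[-0.552, -0.525, 0.648, 1.033], [0.834, -0.331, 0.441, 0.372], [-0.017, 0.784, 0.621, 0.517], [0.0, 0.0, 0.0, 1.0]]}
```

View pics/top0b.png

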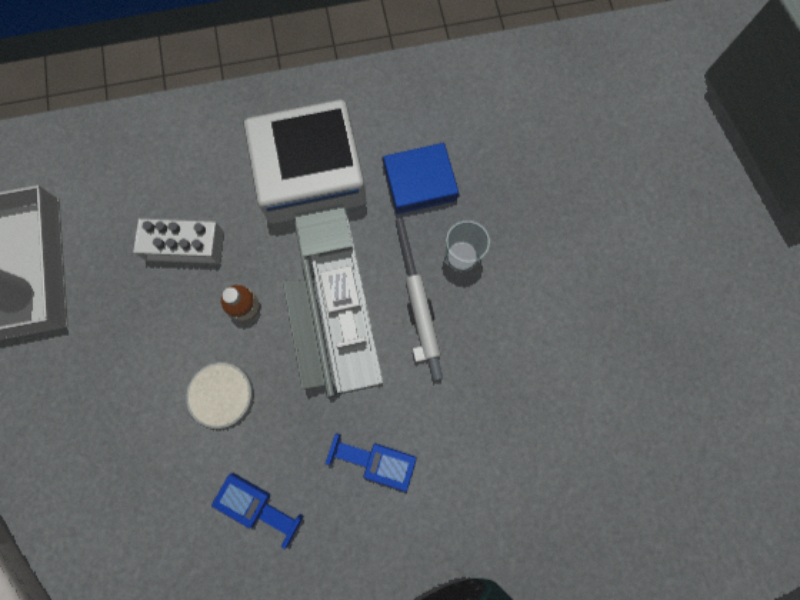

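View pics/scene0b.png

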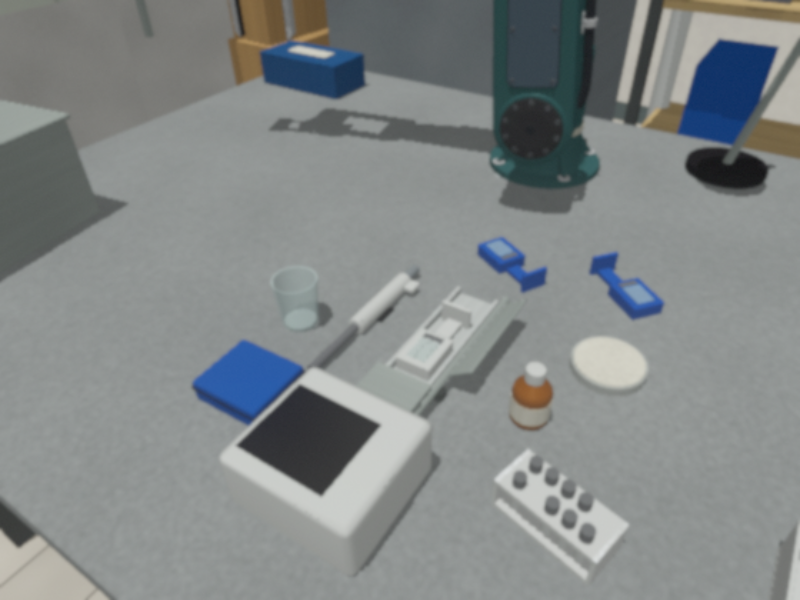

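The white cartridge on the track (block at ~(340,288), end plate at ~(351,345) in the top view) is the target. The look-alikes are the blue ones at (240,500) and (390,467), which I leave alone. Next I make an ortho map to get the loader pose, which also serves as the close crop.

```bash
cat > ortho.py <<'E'
from h import *
def ortho(f,n='top',x0=.25,x1=.65,y0=-.12,y1=.28,s=.001):
    z=np.load(f'pics/{f}.npz'); P=cloud(n,z['d']); p=z['p']
    P=cv2.resize(P.astype(np.float32),None,fx=3,fy=3,interpolation=cv2.INTER_NEAREST);p=cv2.resize(p,None,fx=3,fy=3)
    P=P.reshape(-1,3);p=p.reshape(-1,3)
    o=np.argsort(P[:,2]);P=P[o];p=p[o]
    r=((x1-P[:,0])/s).astype(int);c=((y1-P[:,1])/s).astype(int)
    H,W=int((x1-x0)/s),int((y1-y0)/s)
    k=(r>=0)&(r<H)&(c>=0)&(c<W); im=np.zeros((H,W,3),np.uint8);h=np.full((H,W),np.nan)
    im[r[k],c[k]]=p[k];h[r[k],c[k]]=P[k,2]; return im,h
E
python3 - <<'E'
from ortho import *
im,h=ortho('top0')
hh=cv2.applyColorMap(np.clip(np.nan_to_num(h)*255/.08,0,255).astype(np.uint8),cv2.COLORMAP_JET)
a=np.hstack([im[:,:,::-1],hh]); 
for k in range(0,400,50): cv2.putText(a,str(k),(0,k+5),0,.35,(255,255,255),1);cv2.putText(a,str(k),(k,10),0,.35,(255,255,255),1)
cv2.imwrite('pics/o0.png',a)
print(np.nanmedian(h[300:,:100]), np.nanstd(h[380:,:40]))
E
```

```text
1.384188453812385e-05 0.0013565422487236609
```

View pics/o0.png

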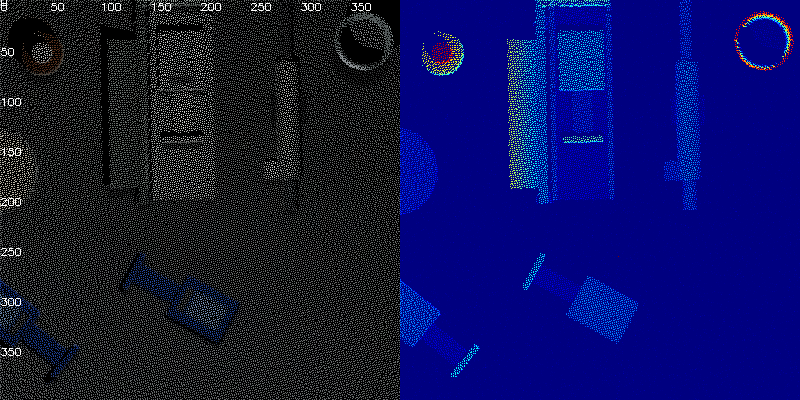

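```bash
python3 - <<'E'
from h import *
z=np.load('pics/top0.npz');P=cloud('top',z['d']).reshape(-1,3)
def sel(x0,x1,y0,y1,z0,z1): 
    k=np.all((P>[x0,y0,z0])&(P<[x1,y1,z1]),axis=1); return P[k]
r=sel(.455,.63,.055,.085,.014,.022); b=np.polyfit(r[:,0],r[:,1],1); res=r[:,1]-np.polyval(b,r[:,0]);print('rrail',len(r),b,res.min(),res.max(),r[:,2].mean())
r=sel(.455,.63,.122,.15,.023,.03); b2=np.polyfit(r[:,0],r[:,1],1); print('rod',len(r),b2,r[:,1].min(),r[:,1].max(),r[:,0].min(), r[:,2].max(), 'at.55',np.polyval(b2,.55))
r=sel(.47,.6,.135,.185,.02,.06); A=np.c_[r[:,:2],np.ones(len(r))]; c,*_=np.linalg.lstsq(A,r[:,2],rcond=None);print('paddle',len(r),c,r.min(0),r.max(0),'tilt',np.degrees(np.arctan(np.hypot(*c[:2]))),np.arctan2(-c[0],c[1]))
r=sel(.49,.54,.07,.13,.028,.045);print('plate',len(r),r.min(0),r.max(0),np.polyfit(r[:,1],r[:,0],1))
r=sel(.54,.64,.07,.13,.025,.031);print('block',len(r),r.min(0),r.max(0))
r=sel(.43,.47,.075,.125,.004,.012);print('deck end',r[:,0].min(),r[:,2].mean())
r=sel(.6,.8,.05,.2,.031,.040);print('cover',len(r),r.min(0),r.max(0))
r=sel(.6,.95,.0,.25,.06,.09);print('housing',len(r),r.min(0),r.max(0))
r=sel(.3,.75,.17,.3,.01,.1);print('leftstuff',r[r[:,1]>.195].min(0))
r=sel(.3,.9,-.2,.05,.01,.1);print('rightstuff',r.max(0), sel(.3,.7,0,.06,.01,.1).max(0))
E
```

```text
rrail 225 [0.01806181 0.06052375] -0.002893937092343271 0.015240521515190411 0.017457334087701393
rod 592 [0.01085258 0.13441509] 0.12202179631332155 0.14990511263522624 0.4554516185666452 0.02995826856085848 at.55 0.14038400664401035
paddle 1317 [-0.00861215  0.63756024 -0.05866449] [0.47001217 0.13502666 0.02087714] [0.59999825 0.17246055 0.04785895] tilt 32.52233409319585 0.01350715672388842
plate 79 [0.50724484 0.07715518 0.02842588] [0.5144737  0.11689836 0.04014184] [-0.02694594  0.51287911]
block 637 [0.55935959 0.07545836 0.02502032] [0.61981976 0.1220218  0.03099158]
deck end 0.45008632580502006 0.007267385018148976
cover 1248 [0.60013535 0.05104347 0.03100193] [0.7153342  0.18327164 0.039986  ]
housing 4933 [0.60010752 0.03699855 0.0600064 ] [0.852183   0.24639394 0.08077772]
leftstuff [0.30018368 0.20092263 0.01002301]
rightstuff [0.85126003 0.04999875 0.0784125 ] [0.6759231  0.05999504 0.02322936]
```

```bash
cat > g.py <<'E'
from h import *
from scipy.spatial.transform import Rotation as R
O=np.array([.645,.0985]); YAW=.015
def W(x,y,tipz): # loader xy (m), tip height -> TCP world
    c,s=np.cos(YAW),np.sin(YAW)
    return [O[0]+c*x-s*y,O[1]+s*x+c*y,tipz+bot.tip_extent]
def Q(sg):
    q=(R.from_euler('z',YAW+sg*np.pi/2)*R.from_euler('x',np.pi)).as_quat(); return [q[3],q[0],q[1],q[2]]
def st(t=''):
    s=read_state(); print(t,'t',round(s['time_s'],2),'tcp',np.round(s['tool_pos'],4),'F',np.round(s['ft_force'],1),'M',np.round(s['moment'],2),'op',round(s['opening'],4)); return s
YM=.032
E
python3 - <<'E'
from g import *
st()
for sg in(1,-1):
    for x,z in((-.162,.12),(-.162,.018),(-.05,.018)):
        j=kin.solve_ik(W(x,YM,z),Q(sg)); print(sg,x,z,None if j is None else np.round(j,2))
E
```

```text
t 0.1 tcp [ 0.177  -0.5203  0.2154] F [-0.1  0.6 -0.5] M [ 0.02 -0.02  0.01] op 0.0939
1 -0.162 0.12 [ 0.15  0.01  1.62 -0.    1.51 -1.44]
1 -0.162 0.018 [ 0.15  0.09  1.75 -0.    1.3  -1.44]
1 -0.05 0.018 [ 0.12  0.32  1.48 -0.    1.34 -1.46]
-1 -0.162 0.12 [0.15 0.01 1.62 0.   1.51 1.7 ]
-1 -0.162 0.018 [0.15 0.09 1.75 0.   1.3  1.7 ]
-1 -0.05 0.018 [0.12 0.32 1.48 0.   1.34 1.68]
```

```bash
python3 - <<'E'
from g import *
bot.movep(W(-.162,YM,.12),Q(1)); claw.command_gripper(.053); st('above')
bot.movel(W(-.162,YM,.055),max_speed=.12); st('low')
p,d=snap('scene','s1'); p2,d2=snap('top','t1')
a=cv2.resize(p[170:320,230:430,::-1],(533,400)); b=cv2.resize(p2[130:290,190:290,::-1],(250,400))
cv2.imwrite('pics/c1.png',np.hstack([a,b]))
E
```

```text
above t 3.45 tcp [0.4825 0.1281 0.131 ] F [-1.3 -1.   0.2] M [ 0.01 -0.18 -0.01] op 0.0529
low t 4.14 tcp [0.483  0.1281 0.0665] F [ 0.2  0.2 -0.3] M [ 0.07 -0.17  0.06] op 0.053
```

View pics/c1.png

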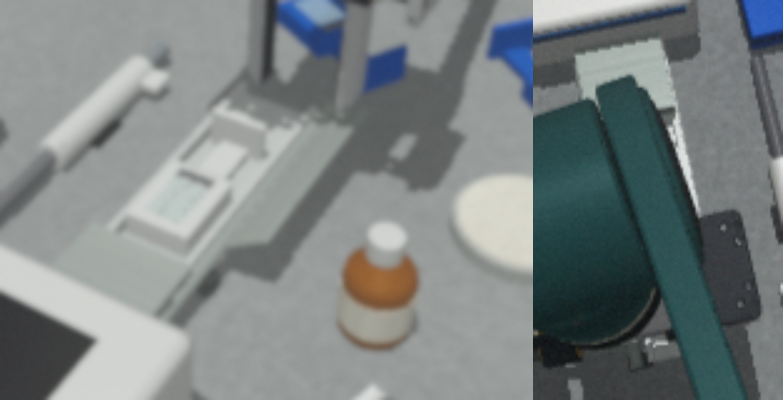

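The crop shows the white cartridge with its end plate at (238,125). One finger (262,75) is behind it and the other (350,110) is over the paddle. Next, press.

```bash
python3 - <<'E'
from g import *
for z in(.04,.03,.024,.021,.019,.0175,.0165):
    g=bot.movel(W(-.162,YM,z),max_speed=.05,guard=20); s=st(f'{z} {g}')
    if g or abs(s['ft_force'][2])>22: break
p,d=snap('scene','s2')
cv2.imwrite('pics/c2.png',cv2.resize(p[170:320,200:430,::-1],(613,400)))
E
```

```text
0.04 False t 4.69 tcp [0.4822 0.128  0.0505] F [-0.4 -0.9 -0.5] M [ 0.06 -0.12 -0.03] op 0.0532
0.03 False t 5.04 tcp [0.483  0.1281 0.0412] F [ 0.8 -0.1  2.1] M [ 0.15 -0.34 -0.04] op 0.0532
0.024 False t 5.31 tcp [0.483  0.1285 0.0353] F [-0.   1.5  3.9] M [ 0.58 -0.38 -0.05] op 0.0531
0.021 False t 5.56 tcp [0.483  0.1286 0.0324] F [2.  3.2 3.4] M [ 0.76 -0.41 -0.07] op 0.0532
0.019 False t 5.81 tcp [0.4829 0.1284 0.0302] F [1.3 3.4 4.3] M [ 0.79 -0.54 -0.1 ] op 0.0529
0.0175 False t 6.06 tcp [0.4831 0.1284 0.0297] F [0.6 2.9 9.3] M [ 0.88 -0.14  0.03] op 0.0535
0.0165 False t 6.31 tcp [0.4831 0.1284 0.0295] F [-0.9  1.9 12.6] M [0.86 0.15 0.02] op 0.0533
```

View pics/c2.png

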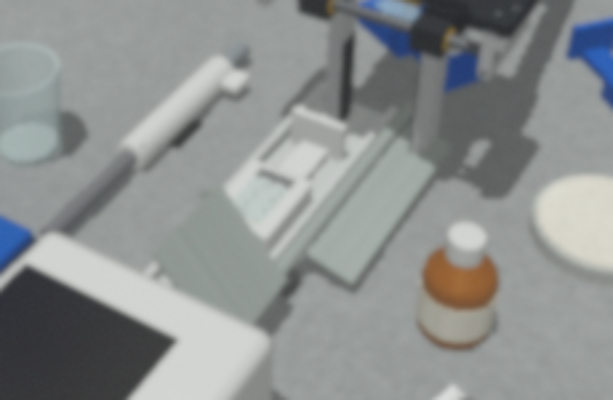

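The paddle is at its firm limit (height stopped while the force rose to 12 N) and the cover stands open around (215,255). Next, push.

```bash
python3 - <<'E'
from g import *
for x in(-.148,-.11,-.07,-.058):
    g=bot.movel(W(x,YM,.0165),max_speed=.05,guard=12); st(f'{x} {g}')
    if g: break
else:
  for x in(-.055,-.053,-.051,-.049,-.047,-.045):
    g=bot.movel(W(x,YM,.0165),max_speed=.02,guard=8); s=st(f'{x} {g}')
    if g or s['ft_force'][0]<-12: break
p,d=snap('scene','s3')
cv2.imwrite('pics/c3.png',cv2.resize(p[170:320,200:430,::-1],(613,400)))
E
```

```text
-0.148 True t 6.58 tcp [0.484  0.1287 0.0298] F [-2.4  0.4  7.2] M [0.24 0.31 0.09] op 0.053
```

View pics/c3.png

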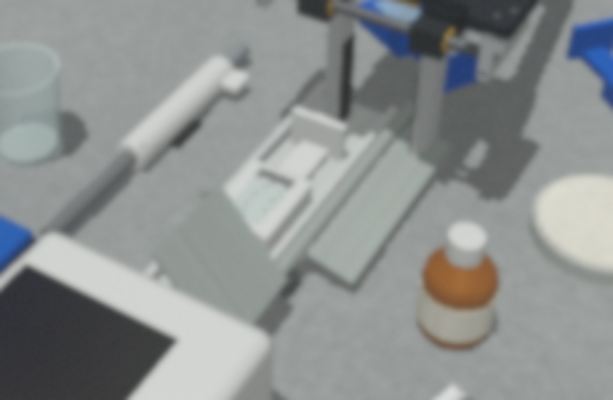

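The guard tripped at the start of the slide, because breaking loose from the paddle changed the force. Nothing else has moved. I'll use a looser guard in the long segment.

```bash
python3 - <<'E'
from g import *
ok=True
for x in(-.148,-.11,-.07,-.058):
    g=bot.movel(W(x,YM,.0165),max_speed=.05,guard=25); st(f'{x} {g}')
    if g: ok=False;break
if ok:
  for x in(-.055,-.053,-.051,-.049,-.047,-.045):
    g=bot.movel(W(x,YM,.0165),max_speed=.02,guard=15); bot.pause(.1); s=st(f'{x} {g}')
    if g or s['ft_force'][0]<-14: break
p,d=snap('scene','s4')
cv2.imwrite('pics/c4.png',cv2.resize(p[170:320,200:430,::-1],(613,400)))
E
```

```text
-0.148 True t 6.89 tcp [0.4893 0.1294 0.0295] F [-0.8 -0.8  7.5] M [ 0.31 -0.   -0.03] op 0.0531
```

View pics/c4.png

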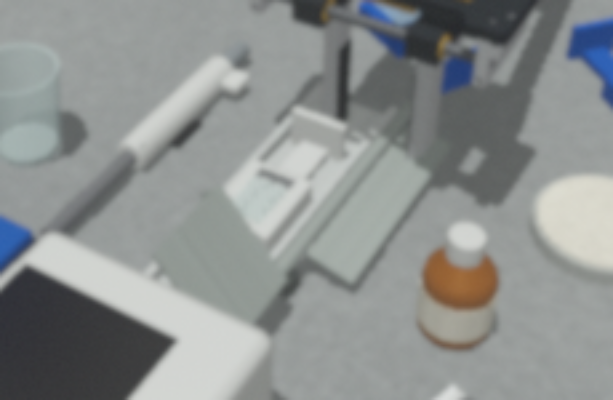

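```bash
python3 - <<'E'
from g import *
for x in(-.15,-.14,-.12):
    bot.movel(W(x,YM,.017),max_speed=.04); s=st(f'{x}')
    if np.hypot(*s['ft_force'][:2])>18 or abs(s['tool_pos'][0]-W(x,YM,0)[0])>.004: break
E
```

```text
-0.15 t 7.22 tcp [0.4899 0.1292 0.0288] F [-11.7   2.3  16.9] M [1.29 2.23 0.3 ] op 0.0529
```

```bash
python3 - <<'E'
from g import *
st('now')
bot.movel(W(-.155,YM,.0182),max_speed=.04); bot.pause(.15); st('relaxed')
for x in(-.150,-.145,-.14,-.13):
    bot.movel(W(x,YM,.0182),max_speed=.04); bot.pause(.1); s=st(f'{x} dx {W(x,YM,0)[0]:.4f}')
    if np.hypot(*s['ft_force'][:2])>15: break
E
```

```text
now t 7.22 tcp [0.4899 0.1292 0.0288] F [-11.7   2.3  16.9] M [1.29 2.23 0.3 ] op 0.0529
relaxed t 7.65 tcp [0.4887 0.1287 0.0295] F [-1.2  4.4  7.9] M [0.98 0.14 0.06] op 0.0529
-0.15 dx 0.4945 t 8.03 tcp [0.4912 0.1287 0.0293] F [-6.7  2.7 12.7] M [1.   1.29 0.22] op 0.0528
-0.145 dx 0.4995 t 8.4 tcp [0.4954 0.1289 0.0292] F [-8.5  2.6 12.5] M [1.04 1.63 0.26] op 0.0532
-0.14 dx 0.5045 t 8.78 tcp [0.5003 0.129  0.0292] F [-8.4  3.  12.8] M [1.07 1.69 0.28] op 0.0531
-0.13 dx 0.5145 t 9.28 tcp [0.5104 0.1292 0.0292] F [-8.5  4.  13.7] M [1.08 1.61 0.17] op 0.0529
```

Steady sliding: friction is about 8 N on the paddle with 4 mm of compliant lag, and nothing is blocking. Continuing.

```bash
python3 - <<'E'
from g import *
for x in(-.11,-.09,-.07,-.058,-.054,-.051,-.049,-.047,-.045,-.043,-.041,-.039):
    bot.movel(W(x,YM,.0182),max_speed=.05); bot.pause(.1); s=st(f'{x} dx {W(x,YM,0)[0]:.4f}')
    if np.hypot(*s['ft_force'][:2])>15: break
p,d=snap('scene','s5')
cv2.imwrite('pics/c5.png',cv2.resize(p[170:320,200:430,::-1],(613,400)))
E
```

```text
-0.11 dx 0.5345 t 9.93 tcp [0.5304 0.1295 0.0293] F [-8.6  2.8 12.6] M [1.09 1.65 0.22] op 0.0534
-0.09 dx 0.5545 t 10.57 tcp [0.5506 0.1298 0.0294] F [-8.6  2.5 11.4] M [1.03 1.59 0.2 ] op 0.0533
-0.07 dx 0.5745 t 11.22 tcp [0.5706 0.13   0.0294] F [-9.2  3.8 11.5] M [0.95 1.57 0.28] op 0.0532
-0.058 dx 0.5865 t 11.72 tcp [0.5827 0.1302 0.0295] F [-7.3  3.6 12.3] M [1.05 1.53 0.21] op 0.0532
-0.054 dx 0.5905 t 12.07 tcp [0.5865 0.1303 0.0295] F [-8.2  2.2 11.3] M [0.93 1.54 0.24] op 0.0532
-0.051 dx 0.5935 t 12.42 tcp [0.5894 0.1303 0.0295] F [-8.4  2.6 12.9] M [0.93 1.64 0.26] op 0.053
-0.049 dx 0.5955 t 12.77 tcp [0.591  0.1304 0.0294] F [-10.1   3.   13.3] M [1.01 1.84 0.21] op 0.0531
-0.047 dx 0.5975 t 13.12 tcp [0.5924 0.1304 0.0294] F [-11.6   2.7  15.2] M [ 0.96  2.03 -0.23] op 0.053
-0.045 dx 0.5995 t 13.47 tcp [0.5925 0.1305 0.0294] F [-16.5   2.4  17.1] M [ 0.88  2.78 -0.3 ] op 0.053
```

View pics/c5.png

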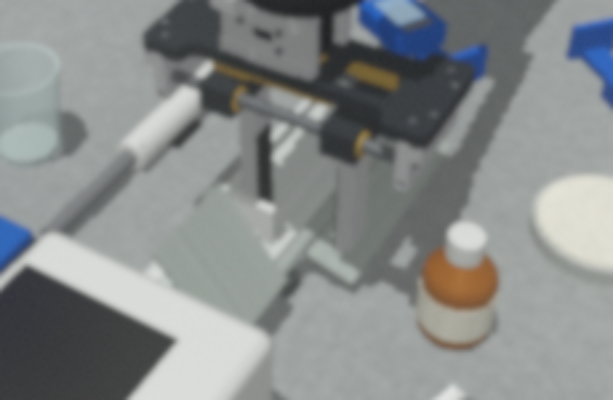

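The cartridge stalled at TCP x = 0.5925 (expected home 0.593), with the force rising and the moment swinging over to the plate finger, so it is home. Next: back off a little with the paddle still held, release slowly, and move clear.

```bash
python3 - <<'E'
from g import *
bot.movel(W(-.043,YM,.0182),max_speed=.05); bot.pause(.1); st('push')
bot.movel(W(-.066,YM,.0182),max_speed=.05); st('back')
bot.movel(W(-.066,YM,.055),max_speed=.04); st('up')
bot.movel(W(-.066,YM,.15),max_speed=.12); st('up2')
bot.movep([.35,-.2,.25],Q(1)); bot.pause(.3); st('clear')
p,d=snap('scene','s6'); p2,d2=snap('top','t6')
a=cv2.resize(p[170:320,200:430,::-1],(552,360)); b=cv2.resize(p2[130:290,190:290,::-1],(225,360))
cv2.imwrite('pics/c6.png',np.hstack([a,b]))
P=cloud('top',d2).reshape(-1,3)
def sel(x0,x1,y0,y1,z0,z1): return P[np.all((P>[x0,y0,z0])&(P<[x1,y1,z1]),axis=1)]
r=sel(.57,.64,.07,.125,.028,.045);print('plate',len(r),r.min(0),r.max(0))
r=sel(.65,.7,.07,.13,.02,.1);print('cover z',np.percentile(r[:,2],[5,50,95]))
r=sel(.47,.6,.15,.185,.02,.06);print('paddle zmax',r[:,2].max())
E
```

```text
push t 13.87 tcp [0.5925 0.1305 0.0294] F [-20.8   1.4  21.2] M [ 0.76  3.74 -0.39] op 0.0531
back t 14.47 tcp [0.5792 0.1292 0.03  ] F [1.2 2.1 6.9] M [ 0.57 -0.54 -0.05] op 0.053
up t 15.54 tcp [0.5782 0.1295 0.0656] F [-0.7 -1.   1.3] M [ 0.04 -0.15  0.08] op 0.0534
up2 t 16.48 tcp [0.578  0.1294 0.1599] F [-0.7 -0.3 -0.5] M [-0.   -0.06 -0.02] op 0.0531
clear t 18.3 tcp [ 0.3503 -0.1997  0.2498] F [-0.2 -0.4 -0.3] M [ 0.06 -0.06 -0.02] op 0.053
plate 84 [0.60081944 0.07833134 0.02801142] [0.60753468 0.1183615  0.0396721 ]
cover z [0.03311862 0.03523617 0.03731908]
paddle zmax 0.0482465838080709
```

View pics/c6.png

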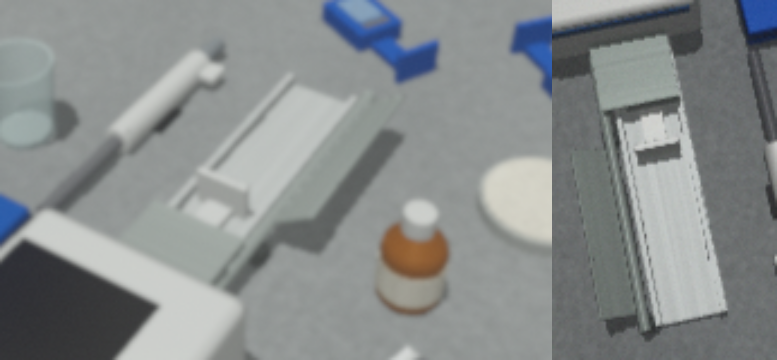

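The cover is shut with its plate at 35 mm, and the paddle is back up. The end plate's rear face is at x 0.601, as expected for home, and the neighbouring items are where they were. Handing in.

```bash
python3 -c "
from h import *
bot.hand_in(); print(read_state()['time_s'])"
```

```text
the job is handed in; nothing more can be done
the job is handed in; nothing more can be done
```

The cartridge is fully home under the shut cover, and the job was handed in after about 18 s of robot time. I pressed the paddle down to its firm limit with one fingertip and pushed the white cartridge by its end plate with the other. I then backed off with the paddle still held, let the cover shut slowly and moved clear.

**Last checks:**
- **Cartridge:** it stalled at TCP x = 0.5925 m (expected 0.593) while the push force rose to about 21 N, part of which was drag on the paddle. The end plate's rear face measured x = 0.601 m, as expected for home.
- **Cover and paddle:** the cover plate is at 35 mm, which is shut, and the paddle is back up.
- **Other items:** those in the last close view stand where they were. The slide box and tube rack are mostly outside it, and I did not measure any of them.

**What went wrong on the way:** the force guard tripped twice and I stopped once more at the start of the slide. Fingertip friction on the paddle was high, about 8 N. I lightened the press slightly and carried on in checked steps without a guard, and no check failed after that.

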